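Wind the specimen stage on by one turn of its hand wheel

ROBOT

A 6-joint arm with a two-finger parallel gripper is mounted at the origin on the work surface; the furniture and walls round the work are solid. World frame = base frame: x ahead of the robot, y to its left, z up, the work surface at z = 0. Lengths are in m, angles in rad, forces in N, time in s.
With the tool pointing down it reaches from about 0.35 to 0.85 m from the base axis. Payload 8.1 kg.
Tool frame: the origin (TCP) lies midway between the tips of the shut fingers; the grasp point (between the pads) lies robot.grip_depth behind it (robot.grip_depth is the distance from the TCP to the grasp point, in m); z points along the fingers, y is the line along which they close (so a half turn about z gives the same grasp; the last joint's range is limited). The gripper opens to 93 mm and grips with 3 to 60 N. Pads are 15 mm wide; open, the fingers measure 128 mm over their backs; the gripper's body (75 mm by 188 mm) begins 65 mm behind the grasp point.
Start: joints at [-1.211, 0.13, 1.488, -0, 1.523, -0.085], TCP at [0.258, -0.542, 0.219] pointing down, gripper open.
Joint ranges: [-2.96, 2.96], [-0.89, 2.26], [0.02, 2.5], [-1.34, 4.48], [0, 2.73], [-2.66, 2.66]. Speed limits (rad/s): [2.39, 2.39, 2.79, 3.14, 3.14, 3.14].

INTERFACE

Orientations are given as a rotation vector (axis times angle).
In Python, from plant import robot gives the robot as it stands.
- The arm moves only by the tool carry_out, never from a script. Its argument "rows" is a list of rows, each a list of 6 numbers: the shift along the tool's x, y, z in m, then the turn, a rotation vector about the tool's x, y, z in degrees. A call has 1 to 12 rows; each row is the pose to reach, as a shift and turn from the pose commanded when the call began, along the tool's axes at that moment; what a row does not reach only later rows make up. A row lasts 1/8 s, in which the tool goes at most 62.5 mm and 10.7 degrees, less where a joint would pass 70% of its speed; a pose out of reach is approached as far as the arm can. A call with a gripper value outside its range is refused whole. "jaw" is the closure in counts, from 0 (fully open) to 255 (shut), set as the call begins (left out, the last holds). The fingers move at their own pace and stop on an object; "force" is the grip in N (left out, the last holds). Time passes only in rows, so rows that repeat a pose let the fingers close. It gives the time, the measured TCP pose, the force, the opening and the grip force at its end, in the units of the state.
- robot.read_state(): the state, without advancing time (a new reading comes with each control period).
- robot.read_camera(name): name is "scene" or "top" or "wrist"; returns the picture (384x512x3 uint8, red, green, blue); there is no depth.
- robot.camera_model(name): a dict with "fx", "fy", "cx", "cy" (pixels), "R" (3x3) and "t" (3): a world point X has camera coordinates R X + t; the wrist camera has in their place "mount" (4x4, takes a point from camera to tool coordinates, whose origin is the TCP and whose axes are the flange's). Camera axes: x right, y down, z forward; pixel columns grow to the right and rows downward; lengths in m; the calibration is good to about 2 mm. A picture is of the moment at which its call begins: read the wrist's pose just before it. camera_model takes no time and is no camera call.
- robot.close_job(): hands the job in; it is judged then, once.
Trained networks look in the newest picture that a camera, given by its name, has taken for a name from the list of things; names that differ only in an ending like _2 or _b are one class to them, and where a whole thing is asked for, a point or a joint stands for the part that bears it (a point fixed in the world has none). Each returns a list of dicts, best first, with "conf" (0 to 1); they miss things now and then, are a little off and sometimes report something else, mostly with a low value. They report only what shows in the picture. A call takes as long as a camera call.
- robot.outline_of(camera, target): "pixels" (384x512 bool, what is visible of it) and "pixel" ([column, row] in pixels, amid what is visible of it).
The state is a dict: "t": time; "q": joint angles; "dq": joint speeds; "joint_torque": joint torques, N m; "tool_pos": TCP position; "orientation": TCP orientation; "force": force on the tool from outside, world axes, zero at the start; "wrist_torque": the same for the moment, N m; "opening": finger opening in m; "gripper_force": force on a finger pad.
Only numpy, scipy, OpenCV 4.12 (cv2) and the standard library are available. Lean on these libraries where they do the work, as an engineer would, in place of code of your own. Each camera call takes 0.05 s, during which the arm holds its last target. There are 200 camera calls.

TASK

Move the specimen table on by one screw pitch: push the hand wheel round by its upright red handle, clockwise seen from above, through exactly one full turn, so that the handle ends where it stood at the start. Only push the handle gently with the fingers, do not grip it; leave the wheel at rest and the hand clear of it, and do not push the specimen table with its dish or shift the other things on the bench.

Things in the scene. Friction and masses are not known exactly. Their poses are not given: they have to be found in the camera images.
- stage: fixed screw-driven specimen stage, 349 mm long overall. Origin on the bench (z = 0) directly under the wheel's axis, z up. Round the origin a grey gear box 124 x 124 mm, 46 mm high, on a foot plate 150 x 150 mm; from it a low bed 94 mm wide with two guide rods runs along its -y axis to 270 mm from the origin, with a specimen table and petri dish (all under 60 mm high) on it
- wheel_axis (a point): centre of the hand wheel, on its upright axis, 74 mm above the bench. The wheel lies level: black rim of 60 mm radius (rim bar 13 mm thick, its top 81 mm above the bench), three steel spokes, hub top 88 mm above the bench
- handle_mid (a point): point on the axis of the red upright handle that stands on the rim, 60 mm from the wheel's axis, 108 mm above the bench. The handle is a round post: 22 mm diameter foot up to 88 mm above the bench, then 16 to 18 mm diameter up to its top at 132 mm; it is fixed to the wheel
- handwheel (a joint): turn of the hand wheel in rad, growing clockwise seen from above; at 0 the handle stands on the stage's -x side. It starts somewhere between -0.5 and 0.5 and one full turn adds 6.283. Stops at -1.2 and 9.5. It turns stiffly, about 2 N at the handle, has no spring, and stays where it is left
- table (a joint): travel of the specimen table along the stage's -y axis in m, driven by the wheel: 0.020 per clockwise turn
- specimen_table: specimen table, 84 x 74 mm, aluminium with a black pad, origin 30 mm above the bench, about 140 to 160 mm from the wheel's axis; a clear petri dish is clipped on it, top 56 mm above the bench. Not to be touched
- petri_2: loose lidded petri dish, 62 mm across, 15 mm high, origin at its underside; bystander
- forceps_fine: loose steel forceps, 124 mm long along its y axis, 9 mm high; bystander
- tissue_pack: loose light blue lens tissue booklet, 71 x 100 x 9 mm; bystander
- oil_bottle: loose small clear bottle with black cap, 34 mm across, 61 mm high, origin at its underside; bystander
- lens_fluid: loose small clear bottle with white cap, 29 mm across, 59 mm high, origin at its underside; bystander
- objective_case: loose white case with black lid, 38 mm across, 46 mm high, origin at its underside; bystander
- vial_4: loose glass vial with red cap, 16 mm across, 50 mm high, origin at its underside; bystander
- wheel: the hand wheel itself (black rim, steel spokes, dark hub; it carries the handle), origin at wheel_axis; turns with handwheel
- handle: the red handle itself, origin at the centre of its foot, 78 mm above the bench (sizes under handle_mid)

How it is judged:
By the outcome, as a careful person would: the job done as asked, in the order asked, and still so for the second after the job is handed in, with the robot touching nothing.
It also fails if it takes over 48 s, if anything falls off the work surface, if the arm or the gripper's body presses on something with over 40 N, if the wrist force passes 120 N, or if a joint passes its speed limit or range.

## Working session

There is one attempt and no reset: what is moved stays moved. The work goes in short steps, Python scripts to look and compute and a tool call to move; the robot and the scene stay as the last step left them, time stands still between calls to the robot, and variables do not carry over. Pictures are saved under pics/ and viewed, at most 10 in all, crops included, and the job is handed in when it is done.

Besides the shell and the picture viewer there is one more tool, called after "Call:" by a JSON object that holds its "name" and its "arguments". carry_out: Moves the arm, as the interface text tells. Its arguments: {"type":"object","properties":{"rows":{"type":"array"},"jaw":{"type":"number"},"force":{"type":"number"}},"required":["rows"]}

```bash
mkdir -p pics; ls
python3 - <<'E'
from plant import robot
import cv2,numpy as np
ims=[]
for c in("scene","top"):
    im=robot.read_camera(c); cv2.imwrite(f"pics/{c}0.png",im[:,:,::-1])
    for n in("handle","wheel","stage","specimen_table"):
        o=robot.outline_of(c,n)
        print(c,n,[(round(d["conf"],2),np.round(d["pixel"],1).tolist(),int(d["pixels"].sum())) for d in o[:2]])
    m=robot.camera_model(c);print(m)
s=robot.read_state();print(s,robot.grip_depth)
E
```

```text
pics
scene handle [(0.54, [291.6, 203.5], 121)]
scene wheel [(0.82, [285.1, 195.9], 991), (0.56, [292.4, 202.2], 85)]
scene stage [(0.68, [287.8, 211.4], 3525)]
scene specimen_table [(0.45, [324.0, 194.7], 190)]
{'fx': 433.3475846617499, 'fy': 433.3475846617499, 'cx': 253.61383824171017, 'cy': 192.37974803113934, 'R': array([[-0.45889973, -0.8884823 , -0.00320071],
       [-0.58943164,  0.30713212, -0.74715474],
       [ 0.6648168 , -0.34098251, -0.66464243]]), 't': array([0.28677238, 0.37590798, 0.7745714 ])}
top handle [(0.59, [292.3, 233.9], 66), (0.16, [327.6, 216.6], 8278)]
top wheel [(0.96, [299.2, 202.9], 1524)]
top stage [(0.82, [326.7, 216.3], 8175), (0.21, [308.8, 162.4], 1189)]
top specimen_table [(0.88, [363.3, 219.7], 1375)]
{'fx': 444.7604996435903, 'fy': 444.7604996435903, 'cx': 261.40250491796183, 'cy': 190.07741470665047, 'R': array([[-0.02825196, -0.99876789, -0.04079871],
       [-0.9866988 ,  0.03440056, -0.15887754],
       [ 0.16008528,  0.03576743, -0.98645496]]), 't': array([0.0667388 , 0.55476421, 0.94178663])}
{'t': 0.5, 'q': array([-1.21137089e+00,  1.30403686e-01,  1.48820761e+00,  2.12025555e-06,
        1.52303322e+00, -8.54163755e-02]), 'dq': array([-0.00131176, -0.00097324, -0.00076323, -0.00127029, -0.00034226,
       -0.00155218]), 'joint_torque': array([-6.98507702e-04, -5.59174132e+01, -4.91570985e+01,  7.66955665e-02,
        2.42736633e-02, -4.12607540e-05]), 'tool_pos': array([ 0.25819684, -0.54159023,  0.21862883]), 'orientation': array([-3.06415317e+00, -6.92997199e-01,  7.83081863e-06]), 'force': array([ 0.38578609, -0.25760939, -0.15837951]), 'wrist_torque': array([-0.01896411, -0.03113685,  0.00714834]), 'gripper_force': 0.0, 'opening': 0.09274830190543182} 0.0188
```

```bash
cat > h.py <<'E'
import numpy as np
from plant import robot
def ray(c,px,z):
    m=robot.camera_model(c);R=m["R"];o=-R.T@m["t"]
    d=R.T@np.array([(px[0]-m["cx"])/m["fx"],(px[1]-m["cy"])/m["fy"],1]);return o+d*(z-o[2])/d[2]
def proj(c,X):
    m=robot.camera_model(c);p=m["R"]@np.array(X)+m["t"];return np.array([m["fx"]*p[0]/p[2]+m["cx"],m["fy"]*p[1]/p[2]+m["cy"]])
E
python3 - <<'E'
from h import *
import cv2
a=cv2.imread("pics/top0.png")[80:330,180:480];b=cv2.imread("pics/scene0.png")[120:300,200:420]
cv2.imwrite("pics/c1.png",cv2.resize(a,None,fx=2.6,fy=2.4,interpolation=3)[:600,:800]);
cv2.imwrite("pics/c2.png",cv2.resize(b,None,fx=3,fy=3,interpolation=3))
print("handle",ray("top",(292.3,233.9),.112),ray("scene",(291.6,203.5),.108))
print("wheel",ray("top",(299.2,202.9),.078),ray("scene",(285.1,195.9),.078))
print("table",ray("top",(363.3,219.7),.045))
E
```

```text
handle [ 0.45352538 -0.01342117  0.112     ] [ 0.45169483 -0.01023044  0.108     ]
wheel [ 0.5209052  -0.03168733  0.078     ] [ 0.50941446 -0.02821137  0.078     ]
table [ 0.48364914 -0.17090907  0.045     ]
```

View pics/c1.png

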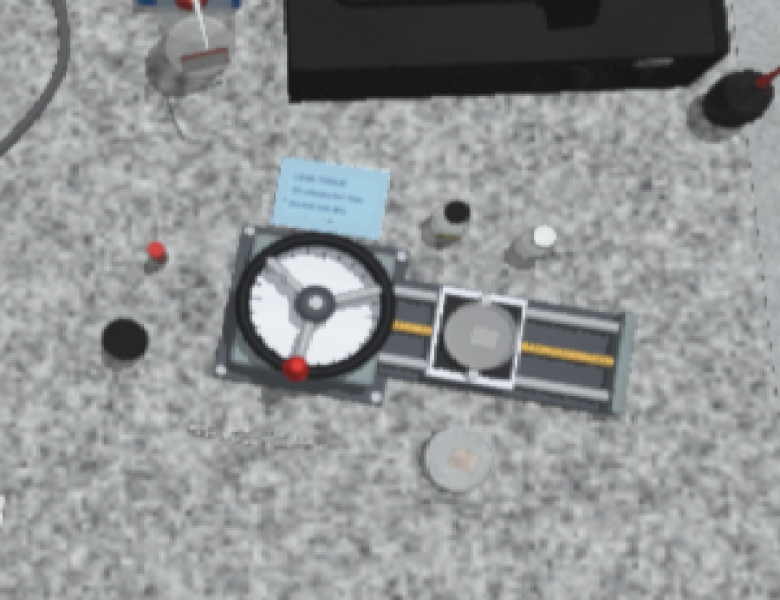

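View pics/scene0.png

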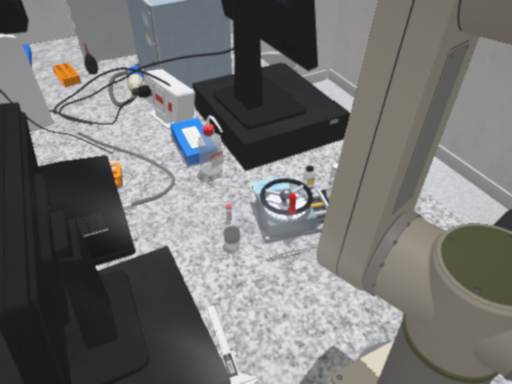

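The top crop shows the handle head at crop (296,369), the hub at (315,303), and the rim spanning 236–396 by 233–379. The scene view shows the stage with the red handle towards the robot, and nothing tall near the wheel.

Run:
```python
from h import *
from scipy.spatial.transform import Rotation as Ro
f=lambda x,y:(180+x/2.6,80+y/2.4)
print("hub",ray("top",f(315,303),.088),"rim",ray("top",f(316,306),.079),"handle top",ray("top",f(296,369),.13))
print("stage far corners",ray("top",f(634,313),.03),ray("top",f(615,412),.03))
print("monitor base",ray("top",f(290,100),.0),ray("top",f(290,100),.06))
print(robot.camera_model("wrist"))
s=robot.read_state();Rm=Ro.from_rotvec(s["orientation"]).as_matrix();print(Rm.round(3))
d=np.array([.47,-.12,.25])-s["tool_pos"];print("to .47,-.12,.25 in tool:",Rm.T@d)
```

```text
hub [ 0.51236778 -0.03500442  0.088     ] rim [ 0.51077004 -0.03617706  0.079     ] handle top [ 0.45263748 -0.015962    0.13      ]
stage far corners [ 0.5012054  -0.30748035  0.03      ] [ 0.41166389 -0.28408821  0.03      ]
monitor base [ 0.72614895 -0.02543589  0.        ] [ 0.70687372 -0.02312253  0.06      ]
{'fx': 290.63890054210503, 'fy': 290.63890054210503, 'cx': 259.1733492836535, 'cy': 189.1277487200287, 'mount': array([[ 1.38323023e-03, -9.64502416e-01, -2.64070400e-01,
         7.16531917e-02],
       [ 9.99998731e-01,  1.54271063e-03, -3.96559603e-04,
        -1.34632474e-04],
       [ 7.89866909e-04, -2.64069517e-01,  9.64503326e-01,
        -1.66106807e-01],
       [ 0.00000000e+00,  0.00000000e+00,  0.00000000e+00,
         1.00000000e+00]])}
[[ 0.903  0.43  -0.   ]
 [ 0.43  -0.903  0.   ]
 [ 0.    -0.    -1.   ]]
to .47,-.12,.25 in tool: [ 0.37260703 -0.2894201  -0.03135383]
```

Call:
{"name": "carry_out", "arguments": {"rows": [[0.04, -0.04, 0, 0, 0, 3], [0.08, -0.083, 0, 0, 0, 6], [0.12, -0.125, 0, 0, 0, 9], [0.16, -0.167, 0, 0, 0, 12], [0.2, -0.209, 0, 0, 0, 15], [0.24, -0.25, 0, 0, 0, 18], [0.28, -0.292, 0, 0, 0, 21], [0.32, -0.334, 0, 0, 0, 24], [0.345, -0.36, 0, 0, 0, 25.5], [0.358, -0.375, 0, 0, 0, 25.5], [0.358, -0.375, 0, 0, 0, 25.5], [0.358, -0.375, 0, 0, 0, 25.5]], "jaw": 255, "force": 10}}

```text
t: 2.0
tool_pos: [0.4199, -0.0496, 0.2187]
orientation: [3.141, -0.0, -0.0]
force: [-0.5, -0.1, -0.1]
opening: 0.0008
gripper_force: 0.0
```

```bash
cat >> h.py <<'E'
from scipy.spatial.transform import Rotation as Ro
def wcam(s):
    T=np.eye(4);T[:3,:3]=Ro.from_rotvec(s["orientation"]).as_matrix();T[:3,3]=s["tool_pos"];return T@robot.camera_model("wrist")["mount"]
def wray(s,px,z):
    m=robot.camera_model("wrist");C=wcam(s);d=C[:3,:3]@np.array([(px[0]-m["cx"])/m["fx"],(px[1]-m["cy"])/m["fy"],1]);return C[:3,3]+d*(z-C[2,3])/d[2]
E
python3 - <<'E'
from h import *
import cv2
s=robot.read_state();im=robot.read_camera("wrist");cv2.imwrite("pics/w1.png",im[:,:,::-1])
print(s["t"],s["tool_pos"],s["q"],s["opening"],Ro.from_rotvec(s["orientation"]).as_matrix().round(3))
for n in("handle","wheel"):
    for d in robot.outline_of("wrist",n)[:2]: print(n,d["conf"],d["pixel"],d["pixels"].sum(),wray(s,d["pixel"],.11),wray(s,d["pixel"],.08))
E
```

```text
2.0 [ 0.41987346 -0.04959157  0.2186869 ] [-2.38637807e-01 -3.69210639e-01  1.94829314e+00 -3.62461682e-04
  1.56243854e+00  1.33232081e+00] 0.0007869394224058177 [[ 1. -0. -0.]
 [-0. -1. -0.]
 [-0.  0. -1.]]
handle 0.81 [226.1, 152.9] 445 [ 0.45185064 -0.01867388  0.11      ] [ 0.44751085 -0.01525421  0.08      ]
handle 0.31 [104.6, 112.9] 1450 [0.48839638 0.09139644 0.11      ] [0.48804641 0.10683285 0.08      ]
wheel 0.97 [235.9, 82.9] 7993 [ 0.51440375 -0.0292117   0.11      ] [ 0.51689307 -0.02694244  0.08      ]
wheel 0.5 [357.2, 15.5] 1139 [ 0.56804008 -0.13246137  0.11      ] [ 0.57638505 -0.14146422  0.08      ]
```

View pics/w1.png

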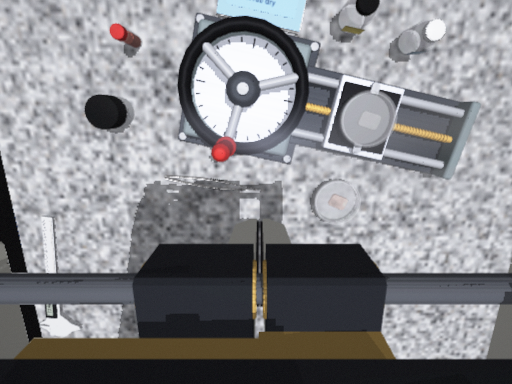

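The wrist picture shows the hub at (243,89) and the handle from its foot at about (226,142) to its top at about (219,154). The shut fingertips are near (260,230). This is my reference picture for the end check.

```bash
cat >> h.py <<'E'
def redblob(f,seed):
    import cv2
    im=cv2.imread(f).astype(int);b,g,r=im[...,0],im[...,1],im[...,2]
    m=((r>90)&(r>2*g)&(r>2*b)).astype(np.uint8);n,l,st,c=cv2.connectedComponentsWithStats(m)
    k=min(range(1,n),key=lambda i:np.hypot(*(c[i]-seed))+(st[i,4]<20)*1e3);return c[k],st[k]
A,B,RH=17.5,7.5,9.0   # finger half size in y, x; handle radius
def contact(p,C,th0,R=.060):
    """handle angle (clockwise, from -x world) pushed forward by rect at p from th0"""
    for th in np.arange(th0,th0+1.2,.002):
        h=C+R*np.array([-np.cos(th),np.sin(th)]);d=(h-p)*1e3
        q=np.clip(d,[-B,-A],[B,A]);v=d-q
        if np.hypot(*v)>=RH: break
    t=np.array([np.sin(th),np.cos(th)]);n=v/max(np.hypot(*v),1e-9);return th,np.degrees(np.arccos(np.clip(n@t,-1,1)))
E
python3 - <<'E'
from h import *
s=robot.read_state()
print("hub",wray(s,(243,89),.088)); print("htop",wray(s,(219,154),.130)); print("rim",wray(s,(243.5,86),.078))
print(redblob("pics/w1.png",(222,149)))
C=np.array([.5122,-.0345]);th0=np.arctan2(.0185,.060)
def S(t,k): return np.array([.0075*np.clip(k*t[0],-1,1),.0175*np.clip(k*t[1],-1,1)])
for k in(1.,1.5,2.5):
    th=th0;dev=[];err=[]
    for a in np.arange(th0,th0+2*np.pi,.05):
        t=np.array([np.sin(a),np.cos(a)]);h=C+.06*np.array([-np.cos(a),np.sin(a)])
        p=h-.009*t-S(t,k);th,dv=contact(p,C,th-.0);dev.append(dv);err.append(th-a)
    print(k,max(dev),max(err),min(err))
E
```

```text
hub [ 0.51064593 -0.03475849  0.088     ]
htop [ 0.45378138 -0.01505636  0.13      ]
rim [ 0.51412321 -0.03476995  0.078     ]
(array([221.25      , 151.98188406]), array([212, 144,  23,  17, 276], dtype=int32))
1.0 36.93832728072533 0.08399999999995611 0.0019999999995246043
1.5 29.03150970792089 0.02400000000000091 5.551115123125783e-16
2.5 19.382479519638522 0.010000000000000231 -6.661338147750939e-16
```

```bash
cat >> h.py <<'E'
C0=np.array([.512,-.035]);TH0=.32
def P(a):
    t=np.array([np.sin(a),np.cos(a)]);h=C0+.06*np.array([-np.cos(a),np.sin(a)])
    return h-.009*t-np.array([.0075*np.clip(1.5*t[0],-1,1),.0175*np.clip(1.5*t[1],-1,1)])
E
python3 - <<'E'
from h import *
a=TH0-.35+.115*np.arange(0,57);W=np.array([P(x).round(3) for x in a])
print("start",W[0],"end angle-2pi-th0",a[-1]-2*np.pi-TH0)
for k in range(0,56,12):
    print([[round(float(w[0]-W[k][0]),3),round(float(W[k][1]-w[1]),3),0,0,0,0] for w in W[k+1:k+13]])
E
```

```text
start [ 0.453 -0.063] end angle-2pi-th0 -0.1931853071795861
[[-0.003, -0.007, 0, 0, 0, 0], [-0.004, -0.014, 0, 0, 0, 0], [-0.004, -0.021, 0, 0, 0, 0], [-0.004, -0.027, 0, 0, 0, 0], [-0.003, -0.034, 0, 0, 0, 0], [-0.001, -0.04, 0, 0, 0, 0], [0.002, -0.046, 0, 0, 0, 0], [0.007, -0.052, 0, 0, 0, 0], [0.012, -0.06, 0, 0, 0, 0], [0.017, -0.067, 0, 0, 0, 0], [0.023, -0.073, 0, 0, 0, 0], [0.03, -0.079, 0, 0, 0, 0]]
[[0.006, -0.005, 0, 0, 0, 0], [0.013, -0.009, 0, 0, 0, 0], [0.02, -0.013, 0, 0, 0, 0], [0.027, -0.016, 0, 0, 0, 0], [0.034, -0.018, 0, 0, 0, 0], [0.041, -0.018, 0, 0, 0, 0], [0.047, -0.018, 0, 0, 0, 0], [0.053, -0.018, 0, 0, 0, 0], [0.059, -0.014, 0, 0, 0, 0], [0.065, -0.01, 0, 0, 0, 0], [0.071, -0.004, 0, 0, 0, 0], [0.076, 0.001, 0, 0, 0, 0]]
[[0.004, 0.006, 0, 0, 0, 0], [0.008, 0.013, 0, 0, 0, 0], [0.012, 0.02, 0, 0, 0, 0], [0.014, 0.026, 0, 0, 0, 0], [0.015, 0.033, 0, 0, 0, 0], [0.016, 0.04, 0, 0, 0, 0], [0.016, 0.047, 0, 0, 0, 0], [0.015, 0.054, 0, 0, 0, 0], [0.014, 0.06, 0, 0, 0, 0], [0.011, 0.066, 0, 0, 0, 0], [0.007, 0.072, 0, 0, 0, 0], [0.002, 0.079, 0, 0, 0, 0]]
[[-0.005, 0.008, 0, 0, 0, 0], [-0.011, 0.014, 0, 0, 0, 0], [-0.018, 0.02, 0, 0, 0, 0], [-0.024, 0.025, 0, 0, 0, 0], [-0.031, 0.03, 0, 0, 0, 0], [-0.038, 0.034, 0, 0, 0, 0], [-0.045, 0.037, 0, 0, 0, 0], [-0.052, 0.039, 0, 0, 0, 0], [-0.058, 0.04, 0, 0, 0, 0], [-0.065, 0.041, 0, 0, 0, 0], [-0.071, 0.04, 0, 0, 0, 0], [-0.077, 0.038, 0, 0, 0, 0]]
[[-0.006, -0.005, 0, 0, 0, 0], [-0.012, -0.01, 0, 0, 0, 0], [-0.017, -0.015, 0, 0, 0, 0], [-0.022, -0.021, 0, 0, 0, 0], [-0.026, -0.028, 0, 0, 0, 0], [-0.03, -0.034, 0, 0, 0, 0], [-0.032, -0.041, 0, 0, 0, 0], [-0.034, -0.048, 0, 0, 0, 0]]
```

Call:
{"name": "carry_out", "arguments": {"rows": [[0.02, 0.008, 0, 0, 0, 0], [0.033, 0.013, 0.03, 0, 0, 0], [0.033, 0.013, 0.075, 0, 0, 0], [0.033, 0.013, 0.11, 0, 0, 0], [0.033, 0.013, 0.12, 0, 0, 0], [0.033, 0.013, 0.12, 0, 0, 0]]}}

```text
t: 2.9
tool_pos: [0.4529, -0.0625, 0.0988]
orientation: [-3.141, 0.002, 0.001]
force: [0.2, 0.4, 1.1]
opening: 0.0005
gripper_force: 0.0
```

Call:
{"name": "carry_out", "arguments": {"rows": [[-0.003, -0.007, 0, 0, 0, 0], [-0.004, -0.014, 0, 0, 0, 0], [-0.004, -0.021, 0, 0, 0, 0], [-0.004, -0.027, 0, 0, 0, 0], [-0.003, -0.034, 0, 0, 0, 0], [-0.001, -0.04, 0, 0, 0, 0], [0.002, -0.046, 0, 0, 0, 0], [0.007, -0.052, 0, 0, 0, 0], [0.012, -0.06, 0, 0, 0, 0], [0.017, -0.067, 0, 0, 0, 0], [0.023, -0.073, 0, 0, 0, 0], [0.03, -0.079, 0, 0, 0, 0]]}}

```text
t: 4.4
tool_pos: [0.4832, 0.0175, 0.0984]
orientation: [-3.141, 0.0, 0.001]
force: [-2.0, -0.9, -0.3]
opening: 0.0006
gripper_force: 1.0
```

Run:
```python
from h import *
import cv2
s=robot.read_state();im=robot.read_camera("wrist");cv2.imwrite("pics/w2.png",im[:,:,::-1])
im=robot.read_camera("top");cv2.imwrite("pics/t2.png",cv2.resize(im[130:280,220:420,::-1],None,fx=4,fy=4))
print(s["t"],s["tool_pos"],s["force"])
```

```text
4.4 [0.48315092 0.01749727 0.09836926] [-1.97781686 -0.9029381  -0.31629534]
```

View pics/w2.png

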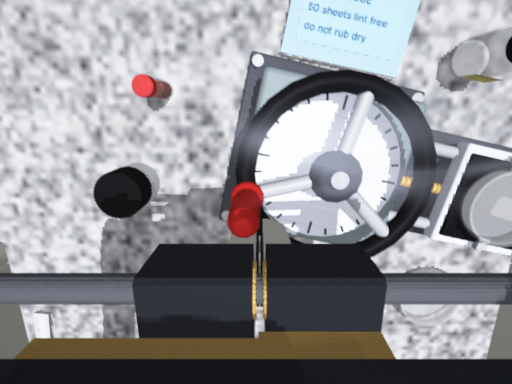

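The handle (top at about (243,220)) sits just ahead of the fingertips, and the wheel has turned about 1 rad at a force of 2 N. I'll carry on.

Call:
{"name": "carry_out", "arguments": {"rows": [[0.006, -0.005, 0, 0, 0, 0], [0.013, -0.009, 0, 0, 0, 0], [0.02, -0.013, 0, 0, 0, 0], [0.027, -0.016, 0, 0, 0, 0], [0.034, -0.018, 0, 0, 0, 0], [0.041, -0.018, 0, 0, 0, 0], [0.047, -0.018, 0, 0, 0, 0], [0.053, -0.018, 0, 0, 0, 0], [0.059, -0.014, 0, 0, 0, 0], [0.065, -0.01, 0, 0, 0, 0], [0.071, -0.004, 0, 0, 0, 0], [0.076, 0.001, 0, 0, 0, 0]]}}

```text
t: 6.0
tool_pos: [0.5597, 0.0155, 0.0988]
orientation: [-3.141, 0.001, -0.001]
force: [-1.0, 2.9, -0.2]
opening: 0.0002
gripper_force: 0.9
```

Run:
```python
from h import *
import cv2
s=robot.read_state();im=robot.read_camera("wrist");cv2.imwrite("pics/w3.png",im[:,:,::-1])
print(s["t"],s["tool_pos"],s["force"],s["q"])
```

```text
6.0 [0.5596861  0.0154898  0.09883111] [-1.03521673  2.89185291 -0.20910037] [-6.40337294e-02  1.11429436e-01  1.73255204e+00  1.99098745e-04
  1.29695939e+00  1.50714337e+00]
```

View pics/w3.png

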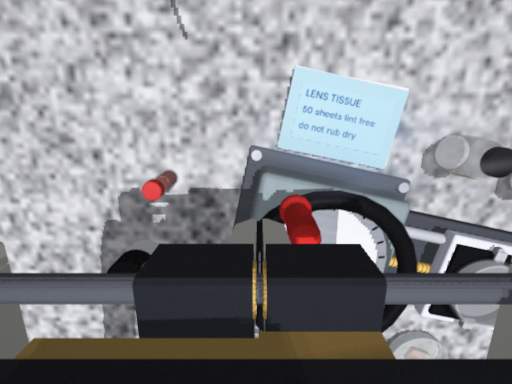

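The handle, at about (298,215), is now on the far side and to the right of the fingers, still being pushed gently. Next are the blocks over the far side and back.

Call:
{"name": "carry_out", "arguments": {"rows": [[0.004, 0.006, 0, 0, 0, 0], [0.008, 0.013, 0, 0, 0, 0], [0.012, 0.02, 0, 0, 0, 0], [0.014, 0.026, 0, 0, 0, 0], [0.015, 0.033, 0, 0, 0, 0], [0.016, 0.04, 0, 0, 0, 0], [0.016, 0.047, 0, 0, 0, 0], [0.015, 0.054, 0, 0, 0, 0], [0.014, 0.06, 0, 0, 0, 0], [0.011, 0.066, 0, 0, 0, 0], [0.007, 0.072, 0, 0, 0, 0], [0.002, 0.079, 0, 0, 0, 0]]}}

```text
t: 7.55
tool_pos: [0.5612, -0.0636, 0.099]
orientation: [3.141, -0.0, 0.002]
force: [1.0, 3.3, -0.3]
opening: 0.0005
gripper_force: 1.3
```

Call:
{"name": "carry_out", "arguments": {"rows": [[-0.005, 0.008, 0, 0, 0, 0], [-0.011, 0.014, 0, 0, 0, 0], [-0.018, 0.02, 0, 0, 0, 0], [-0.024, 0.025, 0, 0, 0, 0], [-0.031, 0.03, 0, 0, 0, 0], [-0.038, 0.034, 0, 0, 0, 0], [-0.045, 0.037, 0, 0, 0, 0], [-0.052, 0.039, 0, 0, 0, 0], [-0.058, 0.04, 0, 0, 0, 0], [-0.065, 0.041, 0, 0, 0, 0], [-0.071, 0.04, 0, 0, 0, 0], [-0.077, 0.038, 0, 0, 0, 0]]}}

```text
t: 9.05
tool_pos: [0.4834, -0.1013, 0.0986]
orientation: [3.141, -0.001, -0.0]
force: [2.5, -1.5, 0.4]
opening: 0.0
gripper_force: 0.8
```

Run:
```python
from h import *
import cv2
s=robot.read_state();im=robot.read_camera("wrist");cv2.imwrite("pics/w4.png",im[:,:,::-1])
print(s["t"],s["tool_pos"],s["force"],s["q"])
```

```text
9.05 [ 0.48344039 -0.10133506  0.09864076] [ 2.51007206 -1.47569221  0.4378961 ] [-3.09999689e-01 -6.56872513e-02  1.91293169e+00 -6.25837616e-04
  1.29444740e+00  1.26140735e+00]
```

View pics/w4.png

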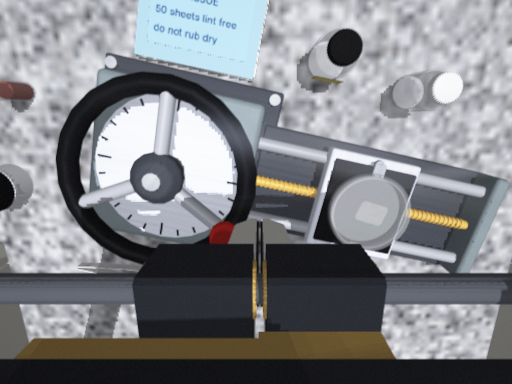

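The handle's red edge shows at (222,232), left of the fingertips. Now the last block, ending about 0.2 rad short.

Call:
{"name": "carry_out", "arguments": {"rows": [[-0.006, -0.005, 0, 0, 0, 0], [-0.012, -0.01, 0, 0, 0, 0], [-0.017, -0.015, 0, 0, 0, 0], [-0.022, -0.021, 0, 0, 0, 0], [-0.026, -0.028, 0, 0, 0, 0], [-0.03, -0.034, 0, 0, 0, 0], [-0.032, -0.041, 0, 0, 0, 0], [-0.034, -0.048, 0, 0, 0, 0], [-0.034, -0.048, 0, 0, 0, 0]]}}

```text
t: 10.22
tool_pos: [0.4496, -0.0523, 0.0985]
orientation: [-3.141, -0.001, 0.001]
force: [-0.6, 0.6, -0.0]
opening: 0.0003
gripper_force: 0.0
```

Run:
```python
from h import *
s=robot.read_state();print(s["t"],s["tool_pos"],s["force"])
```

```text
10.225 [ 0.44962134 -0.05227032  0.09847615] [-0.55428591  0.56190082 -0.04711177]
```

Call:
{"name": "carry_out", "arguments": {"rows": [[0, 0.008, 0, 0, 0, 0], [0, 0.008, -0.03, 0, 0, 0], [0, 0.008, -0.08, 0, 0, 0], [-0.02, 0.0, -0.12, 0, 0, 0], [-0.03, -0.002, -0.12, 0, 0, 0], [-0.03, -0.002, -0.12, 0, 0, 0], [-0.03, -0.002, -0.12, 0, 0, 0]]}}

```text
t: 11.1
tool_pos: [0.4194, -0.0512, 0.2171]
orientation: [-3.141, 0.001, 0.004]
force: [-0.4, -0.0, 0.7]
opening: 0.0005
gripper_force: 0.0
```

```bash
cat >> h.py <<'E'
def check(f):
    import cv2
    s=robot.read_state();cv2.imwrite(f,robot.read_camera("wrist")[:,:,::-1])
    c,st=redblob(f,(225,150));c0,_=redblob("pics/w1.png",(222,149))
    p,p0=wray(s,c,.120),wray(s,c0,.120)   # pose difference <1 mm: c0 uses nearly same pose
    a=[np.arctan2(q[1]-C0[1],C0[0]-q[0]) for q in(p,wray({**s,"tool_pos":np.array([.41987,-.04959,.21869]),"orientation":np.array([3.1415,0,0])},c0,.120))]
    print(s["t"],s["tool_pos"],s["orientation"],c,st,c0,"angle now,start,diff",np.round([*a,a[0]-a[1]],4))
E
python3 -c "
from h import *
check('pics/w5.png')"
```

```text
11.1 [ 0.41942725 -0.05117078  0.2170803 ] [-3.14100608e+00  9.24376314e-04  3.64509247e-03] [233.49011858 154.83399209] [225 147  21  17 253] [221.25       151.98188406] angle now,start,diff [ 0.1117  0.3269 -0.2152]
```

Call:
{"name": "carry_out", "arguments": {"rows": [[0.02, 0.01, 0.02, 0, 0, 0], [0.03, 0.014, 0.06, 0, 0, 0], [0.03, 0.014, 0.1, 0, 0, 0], [0.03, 0.014, 0.12, 0, 0, 0], [0.03, 0.014, 0.12, 0, 0, 0], [0.03, 0.014, 0.12, 0, 0, 0], [0.03, 0.014, 0.12, 0, 0, 0]]}}

```text
t: 12.02
tool_pos: [0.451, -0.0653, 0.1]
orientation: [3.141, -0.0, 0.003]
force: [-0.2, 0.2, 0.2]
opening: 0.0004
gripper_force: 0.0
```

Call:
{"name": "carry_out", "arguments": {"rows": [[0, -0.006, 0, 0, 0, 0], [0, -0.011, 0, 0, 0, 0], [0, -0.015, 0, 0, 0, 0], [0, -0.018, 0, 0, 0, 0], [0, -0.02, 0, 0, 0, 0], [0, -0.022, 0, 0, 0, 0], [0, -0.0235, 0, 0, 0, 0], [0, -0.0245, 0, 0, 0, 0], [0, -0.025, 0, 0, 0, 0], [0, -0.025, 0, 0, 0, 0]]}}

```text
t: 13.28
tool_pos: [0.45, -0.0401, 0.0986]
orientation: [-3.142, 0.0, 0.0]
force: [0.9, -1.4, 1.6]
opening: 0.0006
gripper_force: 1.1
```

Call:
{"name": "carry_out", "arguments": {"rows": [[0, 0.012, 0, 0, 0, 0], [0, 0.012, -0.03, 0, 0, 0], [0, 0.012, -0.08, 0, 0, 0], [-0.02, 0.008, -0.12, 0, 0, 0], [-0.031, 0.009, -0.12, 0, 0, 0], [-0.031, 0.009, -0.12, 0, 0, 0], [-0.031, 0.009, -0.12, 0, 0, 0], [-0.031, 0.009, -0.12, 0, 0, 0], [-0.031, 0.009, -0.12, 0, 0, 0], [-0.031, 0.009, -0.12, 0, 0, 0]]}}

```text
t: 14.52
tool_pos: [0.419, -0.049, 0.2183]
orientation: [-3.141, 0.0, 0.001]
force: [-0.4, 0.6, 0.2]
opening: 0.0009
gripper_force: 0.0
```

```bash
python3 -c "
from h import *
check('pics/w6.png')
import cv2
a=cv2.imread('pics/w1.png')[0:240,60:460];b=cv2.imread('pics/w6.png')[0:240,60:460]
cv2.imwrite('pics/cmp.png',cv2.resize(np.vstack([a,b]),None,fx=1.25,fy=1.25))"
```

```text
14.525 [ 0.41897589 -0.04899881  0.2183295 ] [-3.14139882e+00  2.31835304e-04  9.77662206e-04] [223.25       151.66911765] [214 143  23  18 272] [221.25       151.98188406] angle now,start,diff [ 0.3042  0.3269 -0.0228]
```

View pics/cmp.png

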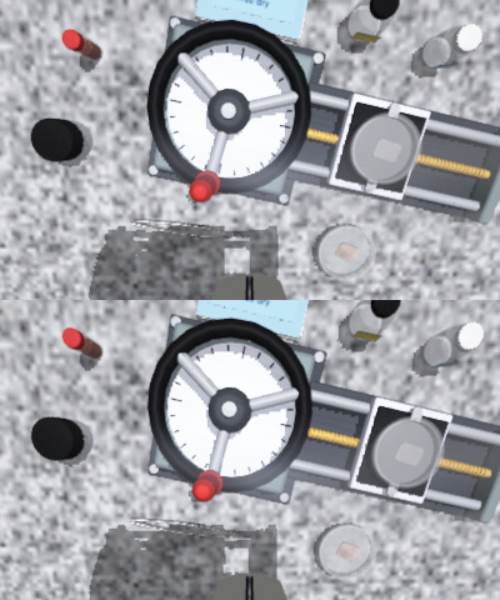

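The comparison shows the handle back almost where it began (crop (207,488) against (204,186) in the panel above). The table has moved on, the dial is unmoved and nothing else has shifted. I'll refine the small remaining angle, independently of pose error, using the spokes.

```bash
cat > ang.py <<'E'
import cv2,numpy as np,sys
from h import *
from scipy.optimize import minimize
# rectify both pictures to the plane z=.080 over the wheel with each picture's pose, align on rim, compare spokes in polar
def rect(f,pos,rv,c):
    s=dict(tool_pos=np.array(pos),orientation=np.array(rv));m=robot.camera_model("wrist");C=wcam(s)
    v,u=np.mgrid[0:320,0:320];X=np.stack([c[0]+(160-v)*.0005,c[1]+(160-u)*.0005,np.full(u.shape,.080)],-1)
    q=(X-C[:3,3])@C[:3,:3]
    return cv2.remap(cv2.imread(f,0),(m["fx"]*q[...,0]/q[...,2]+m["cx"]).astype(np.float32),(m["fy"]*q[...,1]/q[...,2]+m["cy"]).astype(np.float32),1)
def rimc(g):
    cs=cv2.HoughCircles(cv2.GaussianBlur(g,(7,7),0),cv2.HOUGH_GRADIENT,1,50,param1=100,param2=20,minRadius=102,maxRadius=112)
    return cs[0][:2] if cs is not None else None
a=rect("pics/w1.png",[.41987,-.04959,.21869],[3.1413,0,0],C0)
s=robot.read_state();b=rect(sys.argv[1],s["tool_pos"],s["orientation"],C0)
print(rimc(a),rimc(b))
W=np.eye(2,3,dtype=np.float32);mask=np.zeros(a.shape,np.uint8);cv2.circle(mask,(160,160),140,255,-1);cv2.circle(mask,(160,160),112,0,-1) # box / foot ring, outside the rim
ca=(160,160)
if len(sys.argv)>2: ca=tuple(map(float,sys.argv[2:4]))
best=[]
for dx in np.arange(-4,4.1,.5):
  for dy in np.arange(-4,4.1,.5):
    M=np.float32([[1,0,dx],[0,1,dy]]);bb=cv2.warpAffine(b,M,(320,320));
    for an in np.arange(-3,3.1,.25):
        R=cv2.getRotationMatrix2D(ca,an,1);r=cv2.warpAffine(bb,R,(320,320))
        k=np.zeros(a.shape,bool);yy,xx=np.mgrid[0:320,0:320];rr=np.hypot(xx-ca[0],yy-ca[1]);k=(rr<28)|((rr>95)&(rr<135)&(yy>ca[1]+60))
        best.append((np.corrcoef(a[k].astype(float),r[k])[0,1],dx,dy,an))
print(sorted(best)[::-1][:3])
cv2.imwrite("pics/rect.png",np.hstack([a,b]))
E
python3 ang.py pics/w6.png
python3 - <<'E'
import cv2,numpy as np
a=cv2.imread("pics/w1.png",0).astype(np.float32);b=cv2.imread("pics/w6.png",0).astype(np.float32)
for n,(r0,r1,c0,c1) in dict(left=(10,130,60,175),rim=(15,155,175,315),hub=(72,106,225,262),low=(160,230,320,460)).items():
    print(n,cv2.phaseCorrelate(a[r0:r1,c0:c1].copy(),b[r0:r1,c0:c1].copy(),cv2.createHanningWindow((c1-c0,r1-r0),5)))
E
```

```text
[[158.5 162.5 103.3]] [[157.5 161.5 103.5]]
[(np.float64(0.9911354522001288), np.float64(0.0), np.float64(0.0), np.float64(-0.25)), (np.float64(0.9905252859719074), np.float64(0.0), np.float64(0.0), np.float64(-0.5)), (np.float64(0.9904656760011383), np.float64(0.0), np.float64(0.0), np.float64(0.0))]
left ((0.3787202054197323, -0.9777273124261399), 1.0306804304652744)
rim ((0.6091687341437648, -1.114522272634133), 0.9722325463353851)
hub ((0.7288934371596234, -1.0776478138437113), 0.8523027386930254)
low ((0.8382043876529508, -0.6700812595192289), 1.0834780981143315)
```

Both methods agree that the handle is about 0.023 rad (1.4 mm) short. One more light nudge.

Call:
{"name": "carry_out", "arguments": {"rows": [[0.02, 0.01, 0.02, 0, 0, 0], [0.031, 0.011, 0.06, 0, 0, 0], [0.031, 0.011, 0.1, 0, 0, 0], [0.031, 0.011, 0.12, 0, 0, 0], [0.031, 0.011, 0.12, 0, 0, 0], [0.031, 0.011, 0.12, 0, 0, 0], [0.031, 0.011, 0.12, 0, 0, 0], [0.031, 0.011, 0.12, 0, 0, 0]]}}

```text
t: 15.58
tool_pos: [0.4507, -0.0602, 0.0997]
orientation: [3.141, -0.0, 0.003]
force: [-0.6, 0.8, -0.6]
opening: 0.0005
gripper_force: 0.0
```

Call:
{"name": "carry_out", "arguments": {"rows": [[0, -0.006, 0, 0, 0, 0], [0, -0.011, 0, 0, 0, 0], [0, -0.015, 0, 0, 0, 0], [0, -0.018, 0, 0, 0, 0], [0, -0.0195, 0, 0, 0, 0], [0, -0.0205, 0, 0, 0, 0], [0, -0.021, 0, 0, 0, 0], [0, -0.0213, 0, 0, 0, 0], [0, -0.0213, 0, 0, 0, 0], [0, -0.0213, 0, 0, 0, 0]]}}

```text
t: 16.82
tool_pos: [0.4501, -0.0389, 0.0987]
orientation: [3.142, -0.001, 0.0]
force: [0.9, -1.8, -1.5]
opening: 0.0004
gripper_force: 1.1
```

Call:
{"name": "carry_out", "arguments": {"rows": [[0, 0.012, 0, 0, 0, 0], [0, 0.012, -0.03, 0, 0, 0], [0, 0.012, -0.08, 0, 0, 0], [-0.02, 0.01, -0.12, 0, 0, 0], [-0.03, 0.01, -0.12, 0, 0, 0], [-0.03, 0.01, -0.12, 0, 0, 0], [-0.03, 0.01, -0.12, 0, 0, 0], [-0.03, 0.01, -0.12, 0, 0, 0], [-0.03, 0.01, -0.12, 0, 0, 0], [-0.03, 0.01, -0.12, 0, 0, 0]]}}

```text
t: 18.08
tool_pos: [0.42, -0.0487, 0.2183]
orientation: [-3.141, 0.0, 0.001]
force: [-0.6, 0.0, -1.9]
opening: 0.0007
gripper_force: 0.0
```

Run:
```python
from h import *
import cv2
check('pics/w7.png')
a=cv2.imread("pics/w1.png",0).astype(np.float32);b=cv2.imread("pics/w7.png",0).astype(np.float32)
for n,(r0,r1,c0,c1) in dict(left=(10,130,60,175),rim=(15,155,175,315),hub=(72,106,225,262)).items():
    print(n,cv2.phaseCorrelate(a[r0:r1,c0:c1].copy(),b[r0:r1,c0:c1].copy(),cv2.createHanningWindow((c1-c0,r1-r0),5)))
```

```text
18.075 [ 0.41995248 -0.04868634  0.21831069] [-3.14139949e+00  1.95368018e-04  1.02547208e-03] [222.44927536 152.32608696] [213 144  24  18 276] [221.25       151.98188406] angle now,start,diff [ 0.3225  0.3269 -0.0044]
left ((0.6124293222749557, -0.04547102212619336), 1.0383670507536995)
rim ((0.9407228349781462, -0.07244189426135961), 1.0199308507604363)
hub ((0.9361167586151993, -0.09271794671357014), 0.9193284773164325)
```

Residual is about 0.3–0.5°. The hand is clear at 0.22 m height, so I'm handing in.

```bash
python3 -c "
from plant import robot
print(robot.close_job())"
```

```text
the job is handed in; nothing more can be done
None
```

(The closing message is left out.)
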